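# Read the stock labels and dock the reader

## Robot

A 6-joint arm with a two-finger parallel gripper is mounted at the origin on the work surface. World frame = base frame: x ahead of the robot, y to its left, z up, the work surface at z = 0. Lengths are in m, angles in rad, forces in N, time in s.
With the tool pointing down it reaches from about 0.35 to 0.85 m from the base axis. Payload 8.1 kg.
Tool frame: the origin (TCP) lies midway between the tips of the shut fingers; the grasp point (between the pads) lies 19 mm behind it (manip.pinch_z is the distance from the TCP to the grasp point, in m); z points along the fingers, y is the line along which they close (so a half turn about z gives the same grasp; the last joint's range is limited). The gripper opens to 85 mm and grips with 20 to 120 N. Pads are 22 mm wide; open, the fingers measure 114 mm over their backs; the gripper's body (76 mm by 85 mm) begins 54 mm behind the grasp point. The pads swing forward as they close: fully open they stand 13 mm farther back than shut.
Start: joints at [-0.085, 0.13, 1.488, -0, 1.523, -0.085], TCP at [0.6, 0, 0.231] pointing down, gripper open.
Joint ranges: [-2.96, 2.96], [-0.89, 2.26], [0.02, 2.5], [-1.34, 4.48], [0, 2.73], [-2.66, 2.66]. Speed limits (rad/s): [2.39, 2.39, 2.79, 3.14, 3.14, 3.14].

## Interface

Orientations are given as a rotation vector (axis times angle).
In Python, from plant import manip gives the robot as it stands. The module is installed in compiled form; this text tells all that it offers.
- The arm moves only by the tool drive_tool, never from a script. Its argument "deltas" is a list of rows, each a list of 7 numbers: the shift along the tool's x, y, z in mm, then the turn, a rotation vector about the tool's x, y, z in rad, then the gripper command: -1 is shut, 1 is fully open, values between are in proportion. A call has 1 to 12 rows; each row shifts and turns the commanded pose from where the row before left it, along the tool's axes as they then stand; what a row does not reach is not made up. A row lasts 1/8 s, in which the tool goes at most 62.5 mm and 10.7 degrees, less where a joint would pass 70% of its speed; a pose out of reach is approached as far as the arm can. A call with a gripper value outside its range is refused whole. The fingers move at their own pace and stop on an object; "squeeze" is the grip in N (left out, the last holds). Time passes only in rows, so rows that do not move let the fingers close. It gives the time, the measured TCP pose, the force, the opening and the grip force at its end, in the units of the state.
- manip.get_state(): the state, without advancing time (a new reading comes with each control period).
- manip.get_image(name): name is "scene" or "side" or "wrist"; returns a dict with "pixels" (384x512x3 uint8, red, green, blue), "z_map" (384x512 float32, m along the optical axis (not along the pixel's ray), 0 where there is no reading), "K" (3x3 intrinsics, pixels), "D" ([k1, k2, p1, p2, k3] as OpenCV has them; the pictures are not rectified), "position" and "rotation" of the camera in the world. Camera axes: x right, y up, looking along -z (the intrinsics and any distortion apply to the point x, -y, -z); pixel columns grow to the right and rows downward; lengths in m; the calibration is good to about 2 mm. A picture is of the moment at which its call begins.
- manip.finish_job(): hands the job in; it is judged then, once.
Trained networks look in a picture, given as the dict that the camera call returned (one of the last four; its "shot" number tells which), for a name from the list of things; names that differ only in an ending like _2 or _b are one class to them, and where a whole thing is asked for, a point or a joint stands for the part that bears it (a point fixed in the world has none). Each returns a list of dicts, best first, with "score" (0 to 1); they miss things now and then, are a little off and sometimes report something else, mostly with a low value. They report only what shows in the picture. A call takes as long as a camera call. They do not tell look-alikes from the thing itself.
- manip.trace(picture, target): "pixels" (384x512 bool, what is visible of it) and "bbox" ([centre column, centre row, width, height] in pixels, round what is visible of it).
The state is a dict: "time": time; "q": joint angles; "qd": joint speeds; "tau": joint torques, N m; "tool_pos": TCP position; "eef_rot": TCP orientation; "ft_force": force on the tool from outside, world axes, zero at the start; "moment": the same for the moment, N m; "width": finger opening in m; "grip_force": force on a finger pad.
Only numpy, scipy, OpenCV 4.12 (cv2) and the standard library are available. Lean on these libraries where they do the work, as an engineer would, in place of code of your own. Each camera call takes 0.05 s, during which the arm holds its last target. There are 200 camera calls.

## Task

Take the hand-held label reader out of the leaning tool stand and, holding it, aim its open hood squarely at the middle of the stock label on the tray of round rings, from about 7 cm, and keep it still there for a good second; then do the same at the label on the tray of rectangular buckles. After that push the reader, hood first, fully home onto the charging dock's upright spigot, and only then let go of it. Leave the glue bottle, the maul and the tin standing where they are.

Things in the scene. Friction and masses are not known exactly. Their poses are not given: they have to be found in the camera images.
- reader: Loose label reader, 160 mm long, 0.16 kg, starting hood down in the stand's middle socket. Origin: centre of its hood's open mouth; +z runs to the handle's end, so it looks along its own -z. Grey round hood and neck, 32 mm outside diameter, z 0 to 70 mm; the hood is a rigid sleeve, bore 26 mm, 48 mm deep. Black flat-sided handle, z 70 to 160 mm, 36 mm (x) by 26 mm (y).
- reader_handle (a point): Point on the reader's axis inside its handle, 125 mm from the hood's mouth, a good place to grip across the 26 mm. Axes as the reader's. The reader's centre of mass lies about 95 mm from the mouth.
- stand: Fixed dark wooden tool stand, slab 130 (x) by 170 (y) by 20 mm, origin at the centre of its underside. Its middle socket (bore 35 mm, 50 mm deep, mouth about 80 mm above the bench) leans 30 deg, top towards the stand's -x, and holds the reader; draw that out along its own axis. At y = -60 and +60 mm two fixed tool handles, parallel to it, 26 mm thick, end about 100 mm above the bench.
- dock: Fixed black charging dock: base 100 by 100 by 20 mm, origin at the centre of its underside, z up; a grey upright spigot, 22 mm diameter, rises from the middle of its top to 60 mm above the bench, its last 10 mm tapering to 10 mm diameter.
- dock_seat (a point): Centre of the dock's top face at the foot of the spigot, 20 mm above the bench: the mouth of the reader's hood rests here when fully home.
- tray_rings: Fixed open wooden tray 110 (x) by 90 (y) by 45 mm high, holding three round brass rings, 41 mm across. Origin: centre of the underside; its label is on the -x side, on a sloping holder 60 mm wide (y) that reaches to x = -87 mm. The three trays are alike but for what lies in them.
- tray_rings_label: Striped white label, 32 (x) by 52 (y) mm, on the sloping holder of that tray, about 40 mm above the bench. Origin: centre of its face; +z points squarely out of the face, 40 deg from vertical, towards the tray's -x side and up.
- tray_buckles: Fixed open wooden tray 110 (x) by 90 (y) by 45 mm high, holding two rectangular brass buckle frames, about 44 by 62 mm. Origin: centre of the underside; its label is on the -x side, on a sloping holder 60 mm wide (y) that reaches to x = -87 mm. The three trays are alike but for what lies in them.
- tray_buckles_label: Striped white label, 32 (x) by 52 (y) mm, on the sloping holder of that tray, about 40 mm above the bench. Origin: centre of its face; +z points squarely out of the face, 40 deg from vertical, towards the tray's -x side and up.
- tray_studs: Fixed open wooden tray 110 (x) by 90 (y) by 45 mm high, holding twenty small round brass studs, 12 mm across (its label is not to be read). Origin: centre of the underside; its label is on the -x side, on a sloping holder 60 mm wide (y) that reaches to x = -87 mm. The three trays are alike but for what lies in them.
- tray_studs_label: Striped white label, 32 (x) by 52 (y) mm, on the sloping holder of that tray, about 40 mm above the bench. Origin: centre of its face; +z points squarely out of the face, 40 deg from vertical, towards the tray's -x side and up.
- glue: Bystander: white glue bottle, 52 mm diameter, 150 mm high, standing loose; origin at the centre of its underside.
- maul: Bystander: wooden maul standing loose on its head, head 66 mm diameter, 75 mm high, with a 30 mm handle above it to 170 mm; origin at the centre of its underside.
- tin: Bystander: closed steel tin, 68 mm diameter, 50 mm high, loose; origin at the centre of its underside.
Mind the look-alikes: they are no part of the job. There is more than one size of the reader; the job needs the largest.

How it is judged:
On the way, in this order (a step that is already met when the one before it is completed fails the run):
1. the reader is held still, aimed at the label of the ring tray (label centre within 10 mm of the reader's axis in its x and y, 40 to 100 mm before the hood's mouth, within 0.30 rad of square) for 0.8 s (x of tray_rings_label in the frame of reader between -0.01 and 0.01 m and y of tray_rings_label in the frame of reader between -0.01 and 0.01 m and z of tray_rings_label in the frame of reader between -0.1 and -0.04 m and angle between the z axis of reader and the z axis of tray_rings_label, either way round below 0.3 rad and z of reader in the frame of tray_rings_label above 0.03 m and linear speed of reader below 0.02 m/s and angular speed of reader below 0.15 rad/s), for 0.8 s.
2. then likewise at the label of the buckle tray for 0.8 s (x of tray_buckles_label in the frame of reader between -0.01 and 0.01 m and y of tray_buckles_label in the frame of reader between -0.01 and 0.01 m and z of tray_buckles_label in the frame of reader between -0.1 and -0.04 m and angle between the z axis of reader and the z axis of tray_buckles_label, either way round below 0.3 rad and z of reader in the frame of tray_buckles_label above 0.03 m and linear speed of reader below 0.02 m/s and angular speed of reader below 0.15 rad/s), for 0.8 s.
3. the reader is fully home on the spigot (within 4 mm) while the fingers still hold it (horizontal distance between reader and dock_seat below 0.004 m and z of reader in the frame of dock between 0.016 and 0.024 m and angle between the z axis of reader and the z axis of dock, either way round below 0.1 rad and contact force between the fingers and reader above 1 N), for 0.1 s.
At the end, for the whole second after the job is handed in: The reader stands at rest, released, fully home on the dock's spigot: hood mouth within 4 mm of the dock's top face and of the spigot's centre, upright within 0.10 rad; glue bottle, maul and tin upright and within 20 mm of where they started (horizontal distance between reader and dock_seat below 0.004 m and z of reader in the frame of dock between 0.016 and 0.024 m and angle between the z axis of reader and the z axis of dock, either way round below 0.1 rad and contact force between the fingers and reader below 0.1 N and linear speed of reader below 0.02 m/s and distance of each of glue, maul, tin from where it was at the start of the episode below 0.02 m and angle between each of glue, maul, tin's own z axis and vertical below 0.2 rad); the robot touches nothing.
It fails at once if the glue bottle, the maul or the tin is tipped or shifted more than 20 mm (distance of any of glue, maul, tin from where it was at the start of the episode above 0.02 m or angle between any of glue, maul, tin's own z axis and vertical above 0.3 rad).
It also fails if it takes over 67 s, if anything falls off the work surface, if the arm or the gripper's body presses on something with over 40 N, if the wrist force passes 120 N, or if a joint passes its speed limit or range.

## Working session

There is one attempt and no reset: what is moved stays moved. The work goes in short steps, Python scripts to look and compute and a tool call to move; the robot and the scene stay as the last step left them, time stands still between calls to the robot, and variables do not carry over. Pictures are saved under pics/ and viewed, at most 10 in all, crops included, and the job is handed in when it is done.

Besides the shell and the picture viewer there is one more tool, called after "Emit:" as name(argument=value, ...), one argument or row to a line, values as JSON. drive_tool: Moves the arm, as the interface text tells. Its arguments: {"type":"object","properties":{"deltas":{"type":"array","items":{"type":"array","items":{"type":"number"}}},"squeeze":{"type":"number"}},"required":["deltas"]}

```bash
mkdir -p pics; cat > h.py <<'E'
import numpy as np,cv2
from plant import manip
from scipy.spatial.transform import Rotation as R
def Rm(r):
    r=np.array(r,float); return r if r.shape==(3,3) else (R.from_rotvec(r).as_matrix() if r.size==3 else R.from_quat(r).as_matrix())
def cloud(p):
    "world xyz per pixel (H,W,3), nan where no depth"
    h,w=p["z_map"].shape
    u,v=np.meshgrid(np.arange(w),np.arange(h))
    n=cv2.undistortPoints(np.stack([u,v],-1).reshape(-1,1,2).astype(np.float64),np.array(p["K"]),np.array(p["D"])).reshape(h,w,2)
    z=np.where(p["z_map"]>0,p["z_map"],np.nan)
    c=np.stack([n[...,0]*z,-n[...,1]*z,-z],-1)
    return c@Rm(p["rotation"]).T+np.array(p["position"])
def save(p,n): cv2.imwrite("pics/"+n,cv2.cvtColor(p["pixels"],cv2.COLOR_RGB2BGR))
E
cat > look.py <<'E'
from h import *
np.set_printoptions(precision=4,suppress=True)
print(manip.get_state(), manip.pinch_z)
ims=[]
for cam in ["scene","side","wrist"]:
    p=manip.get_image(cam); ims.append(p["pixels"]); C=cloud(p)
    print(cam,p["position"],np.shape(p["rotation"]))
    np.savez("pics/"+cam+".npz",C=C,px=p["pixels"])
    for t in ["reader","stand","dock","tray_rings","tray_rings_label","tray_buckles","tray_buckles_label","tray_studs","glue","maul","tin"]:
        for d in manip.trace(p,t)[:3]:
            X=C[d["pixels"]]; X=X[~np.isnan(X[:,0])]
            print(" ",t,round(d["score"],2),np.round(d["bbox"]),len(X), X.min(0) if len(X) else "",np.median(X,0) if len(X) else "",X.max(0) if len(X) else "")
    save(p,cam+"0.png")
E
python3 look.py; python3 -c "
import cv2,numpy as np
cv2.imwrite('pics/a.png',cv2.resize(np.vstack([cv2.imread('pics/scene0.png'),]),(800,600)));cv2.imwrite('pics/b.png',cv2.resize(cv2.imread('pics/side0.png'),(800,600)))"
```

```text
{'time': 0.0, 'q': array([-0.0854,  0.1312,  1.4893,  0.    ,  1.523 , -0.0854]), 'qd': array([ 0.0022,  0.0002,  0.001 , -0.001 , -0.002 ,  0.0005]), 'tau': array([ -0.0019, -56.9404, -50.0558,  -0.0002,   0.0144,   0.0001]), 'tool_pos': array([0.5994, 0.0001, 0.2302]), 'eef_rot': array([-2.2205, -2.2204,  0.0019]), 'ft_force': array([-0.2821, -0.4696,  0.4767]), 'moment': array([ 0.0169, -0.0177, -0.0165]), 'grip_force': 0.0, 'width': 0.08539499751140159} 0.0187
scene [1.4331 0.0459 0.8307] (3,)
  reader 0.9 [206. 161.  16.  33.] 321 [ 0.1978 -0.3859 -0.0027] [ 0.4852 -0.2973  0.1343] [ 0.5113 -0.2748  0.1827]
  reader 0.82 [151. 198.  36.   6.] 230 [ 0.5144 -0.533   0.0001] [ 0.5445 -0.4769  0.0169] [ 0.5679 -0.4294  0.0259]
  reader 0.6 [167. 244.   9.  30.] 265 [ 0.6846 -0.3838 -0.0027] [ 0.7443 -0.3508  0.0182] [ 0.7865 -0.3232  0.0257]
  stand 0.87 [211. 190.  54.  49.] 1559 [ 0.3581 -0.3857 -0.0043] [ 0.5246 -0.2775  0.0216] [ 0.5926 -0.1879  0.1039]
  dock 0.83 [385. 205.  42.  31.] 723 [ 0.3476  0.2357 -0.0048] [0.4496 0.2931 0.0208] [0.5021 0.3611 0.0615]
  tray_rings 0.74
[... 3096 characters left out ...]
.053 ]
  tray_buckles 0.82 [340.  43. 162.  84.] 10031 [ 0.5976  0.0926 -0.0013] [0.6741 0.1377 0.0276] [0.769  0.1739 0.0521]
  tray_buckles_label 0.68 [282.  36.  37.  65.] 1623 [0.5996 0.1039 0.0286] [0.6186 0.1321 0.0412] [0.6367 0.1583 0.0518]
  tray_studs 0.82 [342. 162. 136.  90.] 9988 [ 0.6136 -0.0417 -0.0007] [0.694  0.0081 0.0275] [0.7582 0.0541 0.0521]
  glue 0.73 [ 58. 183. 108.  76.] 5215 [ 0.2776 -0.0524 -0.0007] [0.4051 0.0017 0.096 ] [0.4189 0.0213 0.152 ]
  maul 0.68 [178. 249.  67.  71.] 2789 [ 0.4701 -0.1805 -0.0008] [ 0.5144 -0.0792  0.0734] [0.5565 0.0116 0.256 ]
  tin 0.62 [166.  95.  72.  66.] 3830 [ 0.4457  0.0403 -0.0019] [0.5022 0.0794 0.05  ] [0.5309 0.1144 0.053 ]
```

View pics/a.png

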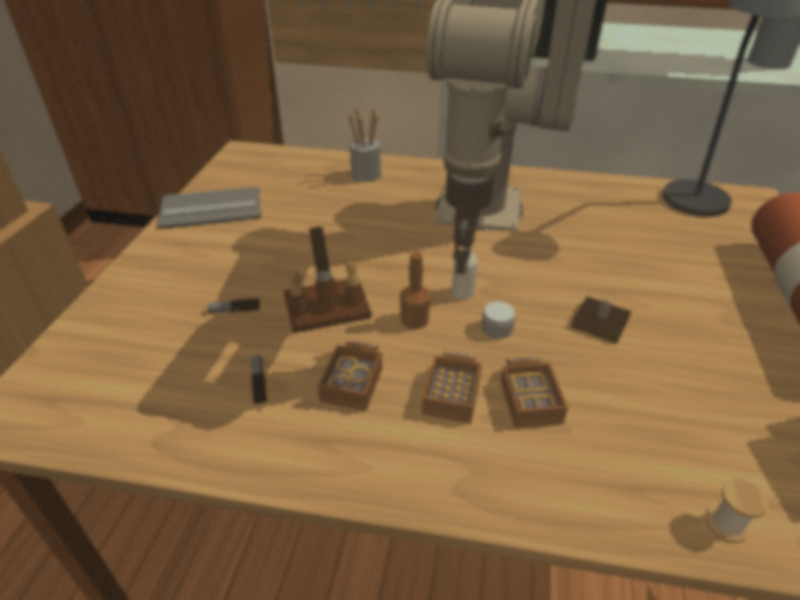

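View pics/b.png

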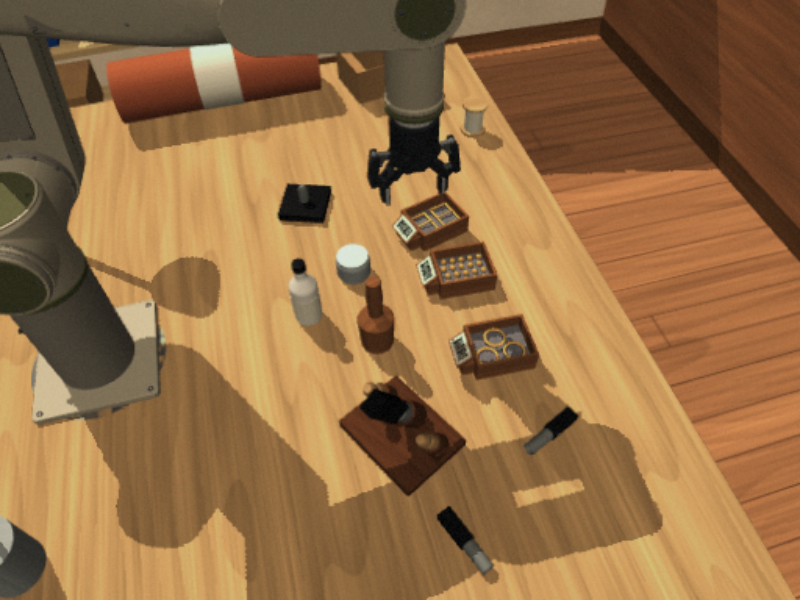

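View pics/wrist0.png

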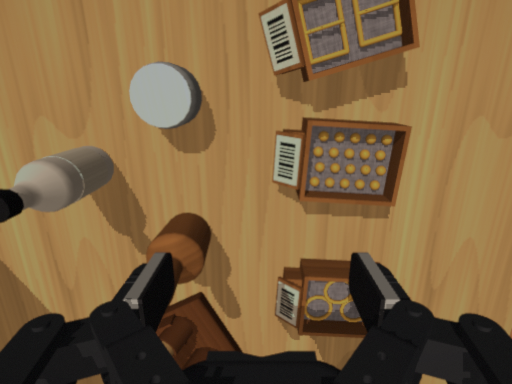

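The first two pictures show three readers: one in the stand, at about (320,255) in the scene picture, and two loose ones on the bench. Rings, studs and buckles run from right to left as the robot sees them. Next I'll fit the poses.

```bash
cat > fit.py <<'E'
from h import *
np.set_printoptions(precision=4,suppress=True)
L={c:np.load(f"pics/{c}.npz") for c in ["scene","side","wrist"]}
def box(X):
    r=cv2.minAreaRect((X[:,:2]*1000).astype(np.float32)); return np.round(r[0],1),np.round(r[1],1),round(r[2],1)
for c in L:
    C=L[c]["C"]; px=L[c]["px"].astype(int); z=C[...,2]
    # stand slab top
    m=(abs(z-.02)<.004)&(C[...,0]>.38)&(C[...,0]<.62)&(C[...,1]>-.41)&(C[...,1]<-.17)&(px.sum(-1)<260)
    n,lab,st,_=cv2.connectedComponentsWithStats(m.astype(np.uint8))
    if n>1:
        k=1+st[1:,4].argmax(); print(c,"stand",m.sum(),box(C[lab==k]))
    m=(abs(z-.02)<.004)&(C[...,0]>.35)&(C[...,0]<.55)&(C[...,1]>.2)&(C[...,1]<.4)
    if m.sum()>50: print(c,"dock",m.sum(),box(C[m]))
    m=(z>.035)&(z<.08)&(C[...,0]>.35)&(C[...,0]<.55)&(C[...,1]>.2)&(C[...,1]<.4)
    if m.sum()>5: print(c,"spigot",m.sum(),C[m].min(0),C[m].mean(0),C[m].max(0))
    # reader handle
    m=(z>.118)&(z<.2)&(C[...,0]>.38)&(C[...,0]<.55)&(C[...,1]>-.4)&(C[...,1]<-.2)
    if m.sum()>50:
        X=C[m]; mu=X.mean(0); w=np.linalg.svd(X-mu,full_matrices=0)
        print(c,"reader",m.sum(),mu,w[2][0],w[1]/np.sqrt(m.sum()),X[z[m]>.17].mean(0))
    # labels: white
    for nm,x,y in [("rings",.633,-.18),("studs",.62,0),("buck",.618,.132)]:
        m=(np.hypot(C[...,0]-x,C[...,1]-y)<.045)&(z>.02)&(z<.06)&((px.max(-1)-px.min(-1))<60)&(px.min(-1)>90)
        n,lab,st,_=cv2.connectedComponentsWithStats(cv2.morphologyEx(m.astype(np.uint8),cv2.MORPH_CLOSE,np.ones((5,5))))
        if n<2: continue
        k=1+st[1:,4].argmax(); X=C[(lab==k)&(z>.02)&(z<.06)]
        mu=X.mean(0); w=np.linalg.svd(X-mu,full_matrices=0)
        nv=w[2][2]*np.sign(w[2][2][2]); print(c,nm,len(X),mu,(X.min(0)+X.max(0))/2,"n",nv,"yaw",np.degrees(np.arctan2(-nv[1],-nv[0])),"tilt",np.degrees(np.arccos(nv[2])))
E
python3 fit.py
```

```text
scene stand 703 (array([ 497.9, -290.9]), array([135.5, 166.4]), 27.4)
scene dock 528 (array([436. , 297.2]), array([100. , 106.9]), 69.4)
scene spigot 55 [0.4315 0.2856 0.0353] [0.4429 0.2949 0.0494] [0.4494 0.307  0.0615]
scene reader 216 [ 0.4778 -0.3011  0.151 ] [ 0.4695  0.2604 -0.8436] [0.0222 0.0086 0.006 ] [ 0.4651 -0.3069  0.1764]Traceback (most recent call last):
  File "fit.py", line 29, in <module>
    nv=w[2][2]*np.sign(w[2][2][2]); print(c,nm,len(X),mu,(X.min(0)+X.max(0))/2,"n",nv,"yaw",np.degrees(np.arctan2(-nv[1],-nv[0])),"tilt",np.degrees(np.arccos(nv[2])))
       ~~~~^^^
IndexError: index 2 is out of bounds for axis 0 with size 1
```

```bash
sed -i 's/if n<2: continue/if n<2 or st[1:,4].max()<40: continue/' fit.py; python3 fit.py
```

```text
scene stand 703 (array([ 497.9, -290.9]), array([135.5, 166.4]), 27.4)
scene dock 528 (array([436. , 297.2]), array([100. , 106.9]), 69.4)
scene spigot 55 [0.4315 0.2856 0.0353] [0.4429 0.2949 0.0494] [0.4494 0.307  0.0615]
scene reader 216 [ 0.4778 -0.3011  0.151 ] [ 0.4695  0.2604 -0.8436] [0.0222 0.0086 0.006 ] [ 0.4651 -0.3069  0.1764]
side stand 1956 (array([ 495.6, -293.9]), array([130.6, 168.8]), 27.4)
side dock 515 (array([437. , 292.2]), array([106.7,  99.9]), 67.5)
side spigot 49 [0.4256 0.2796 0.0362] [0.4359 0.2885 0.0501] [0.4461 0.296  0.0631]
side reader 394 [ 0.462  -0.3166  0.1599] [ 0.6198  0.1443 -0.7713] [0.0227 0.011  0.007 ] [ 0.4547 -0.3157  0.1765]
side rings 154 [ 0.6415 -0.178   0.0378] [ 0.6476 -0.1791  0.0366] n [0.2953 0.0092 0.9554] yaw -178.21200593974166 tilt 17.18184645447388
side studs 145 [0.6308 0.0085 0.0405] [0.6397 0.0107 0.0363] n [-0.2622  0.0226  0.9648] yaw -4.923405140826292 tilt 15.256341898528248
side buck 163 [0.6245 0.1315 0.0399] [0.6315 0.1322 0.0382] n [0.1309 0.1742 0.976 ] yaw -126.91836453953194 tilt 12.582683394437744
wrist stand 2037 (array([ 498.6, -252.1]), array([ 88.7, 103.5]), 25.9)
wrist rings 375 [ 0.6347 -0.1747  0.0415] [ 0.6334 -0.1796  0.0399] n [-0.6512  0.0382  0.7579] yaw -3.360651038995292 tilt 40.720587496028145
wrist studs 1161 [0.6276 0.0104 0.0401] [0.6274 0.0096 0.0393] n [-0.6499  0.0367  0.7591] yaw -3.2313750641033394 tilt 40.6128101033735
wrist buck 1647 [0.618  0.1316 0.0405] [0.6181 0.1312 0.0395] n [-0.625  -0.179   0.7598] yaw 15.982975048017533 tilt 40.5499795370218
```

```bash
cat >> h.py <<'E'
np.set_printoptions(precision=4,suppress=True)
def tool(z,y):
    z=np.array(z)/np.linalg.norm(z); y=np.array(y,float); y-=z*(y@z); y/=np.linalg.norm(y)
    return np.stack([np.cross(y,z),y,z],1)
def plan(p,Rt):
    "turn (body, rad) to do first, then shift (new tool axes, mm)"
    s=manip.get_state(); R0=Rm(s["eef_rot"])
    print("turn",R.from_matrix(R0.T@Rt).as_rotvec(),"shift",1000*Rt.T@(np.array(p)-s["tool_pos"]),"q",s["q"],"pos",s["tool_pos"])
YS=np.radians(27.4); A=np.array([-.5*np.cos(YS),-.5*np.sin(YS),np.cos(np.pi/6)])
M0=np.array([.528,-.277,.037])
RG=tool(-A,[np.sin(YS),-np.cos(YS),0])
E
python3 -c "
from h import *
print(RG); plan(M0+A*.24,RG)"
```

```text
[[ 0.7689  0.4602  0.4439]
 [ 0.3985 -0.8878  0.2301]
 [ 0.5    -0.     -0.866 ]]
turn [-0.2858  0.47    1.0665] shift [-262.9169  212.8084 -167.4596] q [-0.0854  0.1304  1.4882  0.      1.523  -0.0854] pos [0.6    0.     0.2313]
```

Emit:
drive_tool(
  deltas=[
    [0,0,0,-0.0357,0.0588,0.1333,1],
    [0,0,0,-0.0357,0.0588,0.1333,1],
    [0,0,0,-0.0357,0.0588,0.1333,1],
    [0,0,0,-0.0357,0.0588,0.1333,1],
    [0,0,0,-0.0357,0.0588,0.1333,1],
    [0,0,0,-0.0357,0.0588,0.1333,1],
    [0,0,0,-0.0357,0.0588,0.1333,1],
    [0,0,0,-0.0357,0.0588,0.1333,1],
    [0,0,-42,0,0,0,1],
    [0,0,-42,0,0,0,1],
    [0,0,-42,0,0,0,1],
    [0,0,-42,0,0,0,1],
  ],
)

```text
time: 3.3
tool_pos: [0.5246, -0.0389, 0.3781]
eef_rot: [-2.838, -0.692, -0.761]
ft_force: [0.4, -0.3, -0.1]
width: 0.0853
grip_force: 0.0
```

Emit:
drive_tool(
  deltas=[
    [-26,21,0,0,0,0,1],
    [-26,21,0,0,0,0,1],
    [-26,21,0,0,0,0,1],
    [-26,21,0,0,0,0,1],
    [-26,21,0,0,0,0,1],
    [-26,21,0,0,0,0,1],
    [-26,21,0,0,0,0,1],
    [-26,21,0,0,0,0,1],
    [-26,21,0,0,0,0,1],
    [-29,24,0,0,0,0,1],
    [0,0,0,0,0,0,1],
  ],
)

```text
time: 4.68
tool_pos: [0.4201, -0.3338, 0.2435]
eef_rot: [-2.838, -0.687, -0.759]
ft_force: [0.1, 0.4, 0.2]
width: 0.0851
grip_force: 0.0
```

```bash
cat > l2.py <<'E'
from h import *
plan(M0+A*.24,RG)
p=manip.get_image("wrist"); C=cloud(p); save(p,"w1.png")
m=np.zeros(C.shape[:2],bool)
for d in manip.trace(p,"reader")[:3]: print(d["score"],np.round(d["bbox"])); 
# stand-aligned coordinates about the assumed axis: u along reader x, v along reader y, t along axis from mouth
X=(C-M0)@np.stack([RG[:,0],RG[:,1],A],1)
px=p["pixels"].astype(int)
near=(abs(X[...,0])<.04)&(abs(X[...,1])<.04)
for lo,hi in [(.155,.165),(.10,.15),(.075,.1),(.055,.068)]:
    k=near&(X[...,2]>lo)&(X[...,2]<hi); 
    if k.sum()>10: Y=X[k]; print(lo,hi,k.sum(),np.percentile(Y,3,axis=0),np.median(Y,0),np.percentile(Y,97,axis=0)); 
k=near&(abs(X[...,2]-.16)<.006)
if k.sum()>30: print(cv2.minAreaRect((1000*X[k][:,:2]).astype(np.float32)),"top t",np.median(X[k][:,2]))
E
python3 l2.py
```

```text
turn [-0.0013  0.0003 -0.0036] shift [ 2.3332 -0.8103 -0.1861] q [-1.1214 -0.1468  1.8308  0.5249  1.4885 -0.0781] pos [ 0.4201 -0.3338  0.2435]
0.82 [414. 228.  92.  34.]
0.82 [378.  68.  26.  76.]
0.75 [260. 195.  37.  73.]
0.155 0.165 1398 [-0.024  -0.0127  0.1581] [-0.0062 -0.0004  0.164 ] [0.0095 0.0117 0.1649]
0.1 0.15 437 [ 0.0088 -0.0125  0.1024] [ 0.0095 -0.0005  0.1285] [0.0098 0.0114 0.1489]
0.075 0.1 143 [ 0.0089 -0.0122  0.0777] [ 0.0096 -0.0006  0.0881] [0.0098 0.0115 0.0998]
0.055 0.068 42 [-0.0135 -0.0195  0.055 ] [0.0071 0.0003 0.0583] [0.012  0.018  0.0664]
((-7.744500160217285, -0.7317924499511719), (25.779428482055664, 35.460350036621094), 89.7667007446289) top t 0.164061827351193
```

View pics/w1.png

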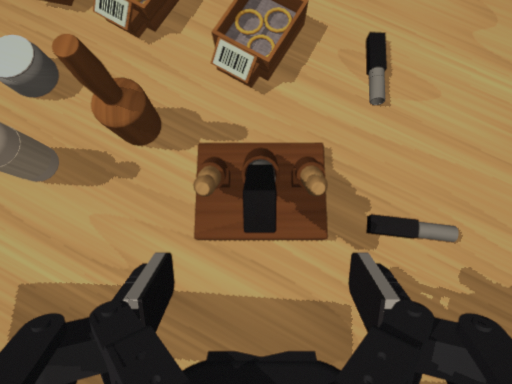

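The reader in the stand sits at about (260,195). It lines up with the tool and is 8 mm off in tool x. The buckle at (243,60) and maul at (85,75) are clear of the path. Descending to grip.

Emit:
drive_tool(
  deltas=[
    [-5.7,-1.3,15,0,0,0,1],
    [0,0,20,0,0,0,1],
    [0,0,20,0,0,0,1],
    [0,0,20,0,0,0,1],
    [0,0,20,0,0,0,1],
    [0,0,20,0,0,0,1],
    [0,0,15,0,0,0,1],
    [0,0,0,0,0,0,1],
  ],
)

```text
time: 5.78
tool_pos: [0.4739, -0.3021, 0.1284]
eef_rot: [-2.836, -0.693, -0.759]
ft_force: [0.8, -0.2, -0.2]
width: 0.0853
grip_force: 0.0
```

Emit:
drive_tool(
  deltas=[
    [0,0,0,0,0,0,-1],
    [0,0,0,0,0,0,-1],
    [0,0,0,0,0,0,-1],
    [0,0,0,0,0,0,-1],
    [0,0,0,0,0,0,-1],
    [0,0,0,0,0,0,-1],
    [0,0,0,0,0,0,-1],
    [0,0,0,0,0,0,-1],
  ],
  squeeze=60,
)

```text
time: 6.78
tool_pos: [0.4741, -0.3042, 0.1304]
eef_rot: [-2.839, -0.692, -0.761]
ft_force: [-3.5, -0.9, 6.3]
width: 0.0253
grip_force: 59.0
```

Emit:
drive_tool(
  deltas=[
    [0,0,-8,0,0,0,-1],
    [0,0,-12,0,0,0,-1],
    [0,0,-12,0,0,0,-1],
    [0,0,-12,0,0,0,-1],
    [0,0,-12,0,0,0,-1],
    [0,0,-12,0,0,0,-1],
    [0,0,-22,0,0,0,-1],
    [0,0,-30,0,0,0,-1],
    [0,0,-30,0,0,0,-1],
    [0,0,0,0,0,0,-1],
  ],
)

```text
time: 8.02
tool_pos: [0.4072, -0.3399, 0.262]
eef_rot: [-2.842, -0.693, -0.763]
ft_force: [0.3, -0.5, -2.4]
width: 0.0252
grip_force: 60.0
```

```bash
cat > l3.py <<'E'
from h import *
s=manip.get_state(); T=Rm(s["eef_rot"]); P=s["tool_pos"]; print(s["width"],s["grip_force"],s["q"])
for c in ["wrist","scene","side"]:
    p=manip.get_image(c); C=cloud(p); X=(C-P)@T
    k=(abs(X[...,0])<.03)&(abs(X[...,1])<.03)&(X[...,2]>.012)&(X[...,2]<.13)
    if k.sum()<10: continue
    Y=X[k]; print(c,k.sum(),Y.min(0),Y.max(0)); save(p,"h_"+c+".png")
    for lo in np.arange(.03,.12,.015):
        q=Y[(Y[:,2]>lo)&(Y[:,2]<lo+.015)]
        if len(q)>5: print("  %.3f"%lo,len(q),np.percentile(q,3,axis=0)[:2],np.median(q,0)[:2],np.percentile(q,97,axis=0)[:2])
E
python3 l3.py
```

```text
0.025232683232818107 60.048987865448 [-1.151  -0.1672  1.8151  0.5233  1.5292 -0.0901]
wrist 1517 [-0.0013 -0.0157  0.0121] [0.0158 0.0158 0.107 ]
  0.030 154 [ 0.001  -0.0123] [ 0.0149 -0.0003] [0.0154 0.0121]
  0.045 221 [ 0.0072 -0.0113] [0.012  0.0004] [0.0133 0.0111]
  0.060 238 [ 0.0016 -0.0141] [0.0112 0.0004] [0.0131 0.014 ]
  0.075 208 [ 0.0023 -0.0143] [ 0.0113 -0.0003] [0.0131 0.0142]
  0.090 179 [ 0.0021 -0.0142] [0.0113 0.0005] [0.0131 0.0145]
  0.105 8 [ 0.0083 -0.0108] [ 0.0105 -0.0058] [0.0123 0.0089]
scene 304 [-0.0138 -0.0196  0.0121] [0.0232 0.0126 0.1092]
  0.030 45 [-0.0082 -0.0154] [ 0.0152 -0.0005] [0.0191 0.0101]
  0.045 49 [ 0.0033 -0.0176] [ 0.0109 -0.0016] [0.0153 0.0118]
  0.060 48 [ 0.0003 -0.0179] [ 0.0101 -0.0021] [0.0182 0.0115]
  0.075 46 [ 0.0014 -0.0178] [ 0.0115 -0.0019] [0.0174 0.0118]
  0.090 49 [-0.0009 -0.0176] [ 0.0109 -0.0013] [0.0157 0.0116]
  0.105 13 [ 0.0036 -0.017 ] [ 0.0095 -0.0045] [0.0166 0.0098]
side 313 [-0.0205 -0.0127  0.012 ] [0.015  0.0149 0.1087]
  0.030 59 [-0.0183 -0.0076] [-0.0021  0.0108] [0.0148 0.0137]
  0.045 43 [-0.0145 -0.0012] [0.0003 0.0117] [0.0121 0.0143]
  0.060 46 [-0.0125 -0.0033] [0.0044 0.0108] [0.0121 0.0139]
  0.075 44 [-0.0154 -0.0033] [0.002  0.0108] [0.0121 0.0139]
  0.090 42 [-0.0155 -0.0021] [0.0027 0.0102] [0.0125 0.0139]
  0.105 12 [-0.0091 -0.0045] [0.0046 0.0107] [0.0117 0.014 ]
```

```bash
cat >> h.py <<'E'
def aim(L,yaw,d=.07,off=(-.0028,0,.107)):
    y=np.radians(yaw); s,c=np.sin(np.radians(40)),np.cos(np.radians(40))
    n=np.array([-s*np.cos(y),-s*np.sin(y),c]); Rt=tool(-n,[np.sin(y),-np.cos(y),0])
    plan(np.array(L)+n*d-Rt@np.array(off),Rt)
RINGS=([.6334,-.1799,.0405],-3.4); BUCK=([.6181,.1314,.0405],16.)
E
python3 -c "
from h import *
aim(*RINGS)"
```

```text
turn [-0.3105  0.1707  0.4398] shift [  28.5063 -170.9193  128.9167] q [-1.1489 -0.1645  1.8196  0.5233  1.5277 -0.09  ] pos [ 0.4073 -0.3377  0.2583]
```

Emit:
drive_tool(
  deltas=[
    [0,0,0,-0.0621,0.0341,0.088,-1],
    [0,0,0,-0.0621,0.0341,0.088,-1],
    [0,0,0,-0.0621,0.0341,0.088,-1],
    [0,0,0,-0.0621,0.0341,0.088,-1],
    [0,0,0,-0.0621,0.0341,0.088,-1],
    [5.7,-34,5,0,0,0,-1],
    [5.7,-34,5,0,0,0,-1],
    [5.7,-34,5,0,0,0,-1],
    [5.7,-34,5,0,0,0,-1],
    [5.7,-35,5,0,0,0,-1],
    [0,0,20,0,0,0,-1],
    [0,0,20,0,0,0,-1],
  ],
)

```text
time: 9.68
tool_pos: [0.4839, -0.1715, 0.2258]
eef_rot: [2.935, -0.083, 1.064]
ft_force: [0.1, -0.2, -1.2]
width: 0.0254
grip_force: 60.1
```

```bash
cat > l4.py <<'E'
from h import *
import sys
lab={"r":RINGS,"b":BUCK}[sys.argv[1]]
aim(*lab)
p=manip.get_image("wrist"); C=cloud(p); px=p["pixels"].astype(int); z=C[...,2]
m=(np.hypot(C[...,0]-lab[0][0],C[...,1]-lab[0][1])<.045)&(z>.02)&(z<.06)&((px.max(-1)-px.min(-1))<60)&(px.min(-1)>90)
n,l,st,_=cv2.connectedComponentsWithStats(cv2.morphologyEx(m.astype(np.uint8),cv2.MORPH_CLOSE,np.ones((9,9))))
if n>1:
    k=1+st[1:,4].argmax(); X=C[(l==k)&(z>.02)&(z<.06)]; v=np.linalg.svd(X-X.mean(0),full_matrices=0)[2][2]; v*=np.sign(v[2])
    print(len(X),X.mean(0),(X.min(0)+X.max(0))/2,np.ptp(X,0),v,np.degrees(np.arctan2(-v[1],-v[0])))
save(p,"aim_"+sys.argv[1]+".png")
s=manip.get_state(); T=Rm(s["eef_rot"]); X=(C-s["tool_pos"])@T
k=(abs(X[...,0])<.03)&(abs(X[...,1])<.03)&(X[...,2]>.045)&(X[...,2]<.13)
Y=X[k]; print("hood",np.percentile(Y,1,axis=0),np.percentile(Y,99,axis=0))
E
python3 l4.py r
```

```text
turn [-0.0027  0.0026  0.002 ] shift [-1.5576 -0.4446 61.1826] q [-0.738  -0.781   2.375   0.4912  1.03    0.7451] pos [ 0.4839 -0.1715  0.2258]
1377 [ 0.6394 -0.1809  0.0399] [ 0.6494 -0.1799  0.0361] [0.0594 0.0535 0.0319] [0.067  0.0262 0.9974] -158.6579458634259
hood [ 0.0035 -0.0145  0.0458] [0.0156 0.0158 0.1028]
```

View pics/aim_r.png

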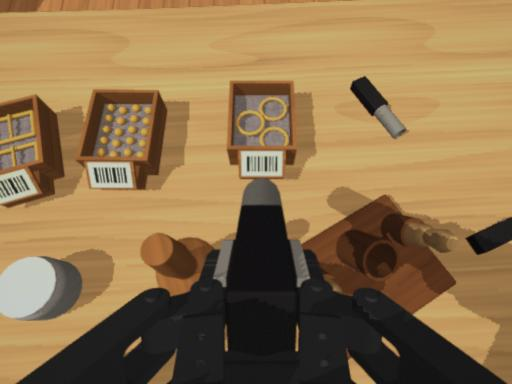

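Hood at (262,190) points straight at the ring tray's label at (262,164). The maul is left of the fingers and below them. Advancing 60 mm and holding.

Emit:
drive_tool(
  deltas=[
    [-1.5,0,15,0,0,0,-1],
    [0,0,15,0,0,0,-1],
    [0,0,15,0,0,0,-1],
    [0,0,10,0,0,0,-1],
    [0,0,5,0,0,0,-1],
    [0,0,0,0,0,0,-1],
    [0,0,0,0,0,0,-1],
  ],
)

```text
time: 10.6
tool_pos: [0.5209, -0.1755, 0.1813]
eef_rot: [2.932, -0.086, 1.066]
ft_force: [-0.4, 0.5, -1.4]
width: 0.0255
grip_force: 60.1
```

```bash
sed -i 's/(px.max(-1)-px.min(-1))<60)&(px.min(-1)>90)/(px.max(-1)-px.min(-1))<60)\&(px.min(-1)>110)/;s/<.045)/<.036)/' l4.py; python3 l4.py r
```

```text
turn [-0.0001  0.0007  0.0009] shift [-1.5144 -2.2609  3.2005] q [-0.6689 -0.5957  2.3521  0.5109  0.8514  0.7246] pos [ 0.5209 -0.1755  0.1813]
1090 [ 0.6354 -0.1795  0.0425] [ 0.633  -0.1799  0.0398] [0.0276 0.053  0.0238] [-0.6417  0.0372  0.766 ] -3.3152722871070597
hood [ 0.0009 -0.015   0.0455] [0.0132 0.0153 0.1049]
```

Emit:
drive_tool(
  deltas=[
    [0,0,0,0,0,0,-1],
    [0,0,0,0,0,0,-1],
    [0,0,0,0,0,0,-1],
    [0,0,0,0,0,0,-1],
    [0,0,0,0,0,0,-1],
    [0,0,0,0,0,0,-1],
    [0,0,0,0,0,0,-1],
    [0,0,0,0,0,0,-1],
    [0,0,0,0,0,0,-1],
    [0,0,0,0,0,0,-1],
  ],
)

```text
time: 11.9
tool_pos: [0.5209, -0.1753, 0.1809]
eef_rot: [2.933, -0.086, 1.066]
ft_force: [-0.5, -0.5, -1.7]
width: 0.0249
grip_force: 60.1
```

```bash
python3 -c "
from h import *
aim(*BUCK)"
```

```text
turn [ 0.2171  0.0012 -0.2586] shift [  48.9082 -268.08     44.9176] q [-0.6686 -0.595   2.3524  0.5109  0.8509  0.7245] pos [ 0.5209 -0.1753  0.1809]
```

Emit:
drive_tool(
  deltas=[
    [11.6,0,-13.8,0,0,0,-1],
    [11.6,0,-13.8,0,0,0,-1],
    [11.6,0,-13.8,0,0,0,-1],
    [11.6,0,-13.8,0,0,0,-1],
    [11.6,0,-13.8,0,0,0,-1],
    [0,0,0,0.0724,0.0004,-0.0862,-1],
    [0,0,0,0.0724,0.0004,-0.0862,-1],
    [0,0,0,0.0724,0.0004,-0.0862,-1],
    [0,0,0,0,0,0,-1],
  ],
)

```text
time: 13.02
tool_pos: [0.5211, -0.1766, 0.2712]
eef_rot: [-2.839, -0.395, -1.032]
ft_force: [-0.5, -0.1, -1.1]
width: 0.0256
grip_force: 60.1
```

```bash
python3 -c "
from h import *
aim(*BUCK)"
```

```text
turn [ 0.0006  0.0006 -0.0024] shift [  -9.0346 -269.3144  114.2291] q [-0.8182 -0.4807  2.1113  0.6527  1.2253  0.3385] pos [ 0.5211 -0.1766  0.2712]
```

Emit:
drive_tool(
  deltas=[
    [-1.2,-33.7,5,0,0,0,-1],
    [-1.2,-33.7,5,0,0,0,-1],
    [-1.2,-33.7,5,0,0,0,-1],
    [-1.2,-33.7,5,0,0,0,-1],
    [-1.2,-33.7,5,0,0,0,-1],
    [-1,-33.7,5,0,0,0,-1],
    [-1,-33.7,5,0,0,0,-1],
    [-1,-33.4,5,0,0,0,-1],
    [0,0,16,0,0,0,-1],
    [0,0,16,0,0,0,-1],
    [0,0,0,0,0,0,-1],
  ],
)

```text
time: 14.4
tool_pos: [0.5106, 0.0928, 0.2073]
eef_rot: [-2.841, -0.403, -1.0]
ft_force: [-0.2, 1.2, -1.2]
width: 0.0254
grip_force: 60.2
```

```bash
python3 l4.py b
```

```text
turn [-0.0109  0.0199 -0.0014] shift [-17.1154  -7.5225  24.0172] q [-0.0874 -0.7877  2.4048  0.3034  0.9056  1.09  ] pos [0.5106 0.0928 0.2073]
737 [0.621  0.1349 0.0437] [0.6177 0.1312 0.0404] [0.0367 0.0549 0.0228] [-0.6197 -0.175   0.7651] 15.772214461042017
hood [ 0.0006 -0.0154  0.0457] [0.0127 0.0149 0.1059]
```

View pics/aim_b.png

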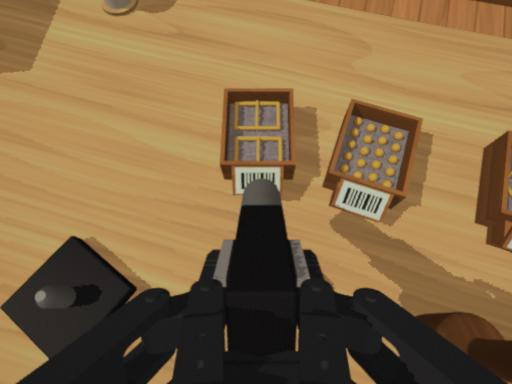

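Hood at (262,190) faces the buckle label at (257,180), and the remaining offset is computed.

Emit:
drive_tool(
  deltas=[
    [0,0,8,-0.011,0.02,0,-1],
    [-4,-2,8,0,0,0,-1],
    [-4,-2,6,0,0,0,-1],
    [-4,-2,2,0,0,0,-1],
    [-4,-1.5,0,0,0,0,-1],
    [0,0,0,0,0,0,-1],
    [0,0,0,0,0,0,-1],
  ],
)

```text
time: 15.32
tool_pos: [0.5124, 0.1, 0.1802]
eef_rot: [-2.838, -0.398, -1.037]
ft_force: [0.0, -0.1, -1.4]
width: 0.0253
grip_force: 60.2
```

```bash
python3 l4.py b
```

```text
turn [ 0.0012 -0.0022 -0.    ] shift [-2.5204 -1.0482  0.8521] q [-0.0546 -0.7796  2.4595  0.2941  0.8108  1.1059] pos [0.5124 0.1    0.1802]
993 [0.6205 0.1319 0.0427] [0.6179 0.1304 0.0394] [0.0365 0.0556 0.0246] [-0.6212 -0.1746  0.7639] 15.698130581438544
hood [ 0.0012 -0.0151  0.0458] [0.0133 0.0152 0.1049]
```

Within 3 mm. Holding still.

Emit:
drive_tool(
  deltas=[
    [0,0,0,0,0,0,-1],
    [0,0,0,0,0,0,-1],
    [0,0,0,0,0,0,-1],
    [0,0,0,0,0,0,-1],
    [0,0,0,0,0,0,-1],
    [0,0,0,0,0,0,-1],
    [0,0,0,0,0,0,-1],
    [0,0,0,0,0,0,-1],
    [0,0,0,0,0,0,-1],
    [0,0,0,0,0,0,-1],
  ],
)

```text
time: 16.62
tool_pos: [0.5122, 0.1001, 0.1797]
eef_rot: [-2.838, -0.398, -1.035]
ft_force: [-0.9, 0.3, -1.1]
width: 0.0251
grip_force: 60.2
```

```bash
cat >> h.py <<'E'
def dock(xy,zm,yaw,off=(-.0028,0,.1065)):
    "mouth at xy,zm; tool down, tool y at yaw deg"
    y=np.radians(yaw); Rt=tool([0,0,-1],[np.cos(y),np.sin(y),0])
    plan(np.array([*xy,zm])-Rt@np.array(off),Rt)
E
python3 -c "
from h import *
for y in (-100,-74,-45,0): dock((.4365,.293),.16,y)"
```

```text
turn [-0.1578 -0.6875  0.4346] shift [-105.2608 -176.8377  -86.8192] q [-0.0545 -0.7791  2.4598  0.294   0.8108  1.1059] pos [0.5122 0.1001 0.1797]
turn [ 0.0009 -0.6996 -0.0004] shift [ -16.8039 -206.3114  -86.8192] q [-0.0545 -0.7791  2.4598  0.294   0.8108  1.1059] pos [0.5122 0.1001 0.1797]
turn [ 0.1778 -0.6841 -0.4855] shift [  85.6758 -189.9482  -86.8192] q [-0.0545 -0.7791  2.4598  0.294   0.8108  1.1059] pos [0.5122 0.1001 0.1797]
turn [ 0.4514 -0.5975 -1.2358] shift [195.7157 -75.7116 -86.8192] q [-0.0545 -0.7791  2.4598  0.294   0.8108  1.1059] pos [0.5122 0.1001 0.1797]
```

Emit:
drive_tool(
  deltas=[
    [11.6,0,-13.8,0,0,0,-1],
    [11.6,0,-13.8,0,0,0,-1],
    [11.6,0,-13.8,0,0,0,-1],
    [11.6,0,-13.8,0,0,0,-1],
    [11.6,0,-13.8,0,0,0,-1],
    [0,0,0,0,-0.14,0,-1],
    [0,0,0,0,-0.14,0,-1],
    [0,0,0,0,-0.14,0,-1],
    [0,0,0,0,-0.14,0,-1],
    [0,0,0,0,-0.14,0,-1],
    [0,0,0,0,0,0,-1],
  ],
)

```text
time: 18.0
tool_pos: [0.5131, 0.1005, 0.2676]
eef_rot: [3.111, 0.437, -0.008]
ft_force: [-0.4, 1.0, -1.4]
width: 0.0254
grip_force: 60.3
```

```bash
cat > l5.py <<'E'
from h import *
dock((.4365,.293),.11,-74)
for c in ["wrist","scene","side"]:
    p=manip.get_image(c); C=cloud(p); z=C[...,2]; save(p,"d_"+c+".png")
    m=(z>.035)&(z<.066)&(np.hypot(C[...,0]-.437,C[...,1]-.293)<.03)
    if m.sum()>5:
        print(c,"spigot",m.sum(),C[m].min(0),C[m].mean(0),C[m].max(0))
        t=m&(z>.057); print("  top",t.sum(),C[t].mean(0))
    m=(abs(z-.02)<.004)&(C[...,0]>.35)&(C[...,0]<.55)&(C[...,1]>.2)&(C[...,1]<.4)
    if m.sum()>50: print(c,"dock",cv2.minAreaRect((C[m][:,:2]*1000).astype(np.float32)))
    for d in manip.trace(p,"dock")[:1]:
        k=d["pixels"]&(abs(z-.02)<.004); k.sum()>50 and print("net",d["score"],cv2.minAreaRect((C[k][:,:2]*1000).astype(np.float32)))
E
python3 l5.py
```

```text
turn [-0.0003  0.0049 -0.0002] shift [ -17.8123 -206.1259   51.1499] q [ 0.0959 -0.087   1.6429 -0.0006  1.5906  1.3876] pos [0.5131 0.1005 0.2676]
wrist spigot 354 [0.4261 0.2825 0.0353] [0.4405 0.29   0.0515] [0.4482 0.304  0.0617]
  top 97 [0.4383 0.2926 0.0593]
wrist dock ((436.9943542480469, 293.8868408203125), (100.11271667480469, 101.42498016357422), 69.62073516845703)
net 0.78 ((436.9943542480469, 293.8868408203125), (100.11271667480469, 101.42498016357422), 69.62073516845703)
scene spigot 53 [0.4332 0.2862 0.0354] [0.4431 0.2952 0.0499] [0.4509 0.3069 0.0625]
  top 11 [0.4397 0.2953 0.0599]
scene dock ((438.2411193847656, 296.54388427734375), (99.48446655273438, 106.189453125), 69.03974151611328)
net 0.78 ((438.2553405761719, 296.53350830078125), (99.45831298828125, 106.19338989257812), 69.0112533569336)
side spigot 48 [0.4255 0.2817 0.0372] [0.4359 0.2885 0.0505] [0.4461 0.2989 0.0624]
  top 12 [0.4352 0.2917 0.0596]
side dock ((436.1650695800781, 292.19989013671875), (101.92365264892578, 101.41378784179688), 68.15846252441406)
net 0.58 ((436.17523193359375, 292.2037658691406), (101.9121322631836, 101.4241943359375), 68.14358520507812)
```

Emit:
drive_tool(
  deltas=[
    [-2.2,-25.8,0,0,0.005,0,-1],
    [-2.2,-25.8,0,0,0,0,-1],
    [-2.2,-25.8,0,0,0,0,-1],
    [-2.2,-25.8,0,0,0,0,-1],
    [-2.2,-25.8,0,0,0,0,-1],
    [-2.2,-25.8,0,0,0,0,-1],
    [-2.2,-25.8,0,0,0,0,-1],
    [-2.0,-25.5,0,0,0,0,-1],
    [0,0,15,0,0,0,-1],
    [0,0,15,0,0,0,-1],
    [0,0,0,0,0,0,-1],
  ],
)

```text
time: 19.68
tool_pos: [0.438, 0.2921, 0.2374]
eef_rot: [3.11, 0.435, 0.002]
ft_force: [-0.4, -0.2, -1.3]
width: 0.0252
grip_force: 60.2
```

```bash
sed -i 's/dock((.4365,.293),.11/dock((.437,.293),.066/' l5.py; python3 l5.py; python3 l3.py; python3 -c "
import cv2,numpy as np
a=[cv2.imread('pics/d_wrist.png')]+[cv2.resize(cv2.imread(f'pics/d_{c}.png')[y-60:y+60,x-60:x+60],(256,256)) for c,x,y in [('scene',385,190),('side',195,120)]]
cv2.imwrite('pics/dd.png',np.hstack([a[0][:,:512],np.vstack([a[1][:192],a[2][:192]])]))"
```

```text
turn [ 0.0015 -0.0014 -0.0016] shift [ 2.1254 -1.1191 64.9042] q [ 0.4921 -0.0727  1.6841 -0.0018  1.5292  1.7853] pos [0.438  0.2921 0.2374]
wrist spigot 323 [0.4269 0.2831 0.0351] [0.4399 0.2944 0.0539] [0.4478 0.3044 0.0619]
  top 116 [0.4378 0.2938 0.0595]
wrist dock ((437.1531066894531, 293.5570373535156), (99.76014709472656, 99.90333557128906), 69.09546661376953)
net 0.63 ((437.4376525878906, 293.4490661621094), (99.75848388671875, 99.29447174072266), 69.0927505493164)
scene spigot 56 [0.4334 0.2858 0.0352] [0.4429 0.295  0.0493] [0.4491 0.3064 0.0623]
  top 13 [0.4397 0.2974 0.059 ]
scene dock ((438.75933837890625, 296.3392333984375), (99.19691467285156, 105.26663970947266), 68.20244598388672)
net 0.87 ((438.8638000488281, 296.6004333496094), (98.63433837890625, 105.26663970947266), 68.20244598388672)
side spigot 49 [0.4256 0.2817 0.0353] [0.4361 0.2887 0.0499] [0.4464 0.297  0.0622]
  top 9 [0.4369 0.2926 0.0598]
side dock ((437.45135498046875, 292.4999084472656), (103.12199401855469, 99.34577178955078), 67.18574523925781)
0.02547203803533035 60.23064851760864 [ 0.4929 -0.073
[... 510 characters left out ...]
[0.019  0.0145 0.1062]
  0.030 52 [-0.0114 -0.012 ] [0.0109 0.0075] [0.0176 0.014 ]
  0.045 46 [-0.006  -0.0106] [0.0113 0.005 ] [0.0149 0.013 ]
  0.060 39 [-0.0056 -0.0132] [0.0096 0.0044] [0.0154 0.0128]
  0.075 48 [-0.0052 -0.0132] [0.01   0.0061] [0.0163 0.0132]
  0.090 48 [-0.0057 -0.0099] [0.0107 0.0041] [0.0158 0.0128]
side 266 [-0.0221 -0.0114  0.0123] [0.0168 0.0187 0.1073]
  0.030 46 [-0.0193  0.004 ] [-0.0022  0.0122] [0.0113 0.0153]
  0.045 39 [-0.016  -0.0028] [-0.0057  0.0121] [0.0119 0.0164]
  0.060 40 [-0.0166  0.0007] [-0.0043  0.0119] [0.01   0.0166]
  0.075 43 [-0.0159  0.0005] [-0.0056  0.0121] [0.0122 0.0168]
  0.090 33 [-0.0167 -0.0007] [-0.0092  0.0108] [0.0085 0.0168]
```

View pics/dd.png

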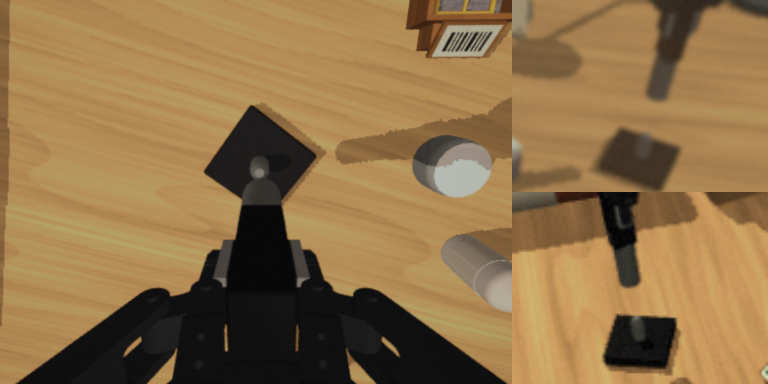

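The hood is just above the spigot, whose tip shows at (260,170). The maul and glue are clear. I'll correct by 3 mm and lower it.

Emit:
drive_tool(
  deltas=[
    [2.7,-1.7,10,0,0,0,-1],
    [0,0,15,0,0,0,-1],
    [0,0,15,0,0,0,-1],
    [0,0,15,0,0,0,-1],
    [0,0,8,0,0,0,-1],
    [0,0,0,0,0,0,-1],
    [0,0,0,0,0,0,-1],
  ],
)

```text
time: 21.0
tool_pos: [0.4416, 0.2961, 0.1772]
eef_rot: [-3.111, -0.436, -0.009]
ft_force: [-0.7, -0.6, -0.9]
width: 0.0255
grip_force: 60.2
```

```bash
python3 -c "
from h import *
dock((.4374,.2937),.02,-74,(-.003,0,.1065))"
```

```text
turn [ 0.0004 -0.0056 -0.0007] shift [-1.7431  1.1653 50.7486] q [ 0.4953 -0.0277  1.7511 -0.0016  1.4128  1.7878] pos [0.4416 0.2961 0.1772]
```

Emit:
drive_tool(
  deltas=[
    [0,0,4,0,0,0,-1],
    [0,0,4,0,0,0,-1],
    [0,0,4,0,0,0,-1],
    [0,0,4,0,0,0,-1],
    [0,0,0,0,0,0,-1],
  ],
)

```text
time: 21.62
tool_pos: [0.441, 0.2958, 0.16]
eef_rot: [3.111, 0.436, 0.006]
ft_force: [0.8, 0.6, -1.7]
width: 0.0257
grip_force: 60.2
```

Emit:
drive_tool(
  deltas=[
    [0,0,4,0,0,0,-1],
    [0,0,4,0,0,0,-1],
    [0,0,0,0,0,0,-1],
    [0,0,0,0,0,0,-1],
  ],
)

```text
time: 22.12
tool_pos: [0.441, 0.2957, 0.1521]
eef_rot: [3.111, 0.436, 0.006]
ft_force: [-2.5, -1.0, -2.5]
width: 0.0252
grip_force: 60.2
```

```bash
python3 -c "
from h import *
dock((.4374,.2937),.02,-74,(-.003,0,.1065));print(manip.get_state()['moment'],manip.get_state()['ft_force'])"
```

```text
turn [ 0.0009 -0.0034 -0.0007] shift [-1.0096  0.9261 25.5725] q [ 0.4952 -0.0074  1.7782 -0.0017  1.3677  1.7878] pos [0.441  0.2957 0.1521]
[-0.3238  0.4811  0.0184] [-2.4942 -1.0058 -2.5339]
```

Emit:
drive_tool(
  deltas=[
    [-0.8,0.4,2,0,-0.003,0,-1],
    [0,0,4,0,0,0,-1],
    [0,0,4,0,0,0,-1],
    [0,0,4,0,0,0,-1],
    [0,0,0,0,0,0,-1],
  ],
)

```text
time: 22.75
tool_pos: [0.4407, 0.2953, 0.1381]
eef_rot: [3.111, 0.436, 0.002]
ft_force: [-0.2, 0.7, -2.1]
width: 0.0256
grip_force: 60.2
```

Emit:
drive_tool(
  deltas=[
    [0,0,3,0,0,0,-1],
    [0,0,3,0,0,0,-1],
    [0,0,2,0,0,0,-1],
    [0,0,0,0,0,0,-1],
  ],
)

```text
time: 23.25
tool_pos: [0.4407, 0.2953, 0.1304]
eef_rot: [3.111, 0.436, 0.002]
ft_force: [0.3, -0.4, -1.7]
width: 0.0255
grip_force: 60.2
```

Mouth is about 4 mm above home, with no side force. Easing down until it makes contact.

Emit:
drive_tool(
  deltas=[
    [0,0,1.5,0,0,0,-1],
    [0,0,1,0,0,0,-1],
    [0,0,1,0,0,0,-1],
    [0,0,0,0,0,0,-1],
  ],
)

```text
time: 23.75
tool_pos: [0.4409, 0.2954, 0.1273]
eef_rot: [3.111, 0.436, 0.003]
ft_force: [0.9, -0.4, -0.3]
width: 0.0254
grip_force: 60.5
```

Emit:
drive_tool(
  deltas=[
    [0,0,0.7,0,0,0,-1],
    [0,0,0.5,0,0,0,-1],
    [0,0,0,0,0,0,-1],
  ],
)

```text
time: 24.12
tool_pos: [0.4412, 0.2955, 0.1273]
eef_rot: [3.111, 0.436, 0.004]
ft_force: [-2.6, -2.0, 8.5]
width: 0.0255
grip_force: 61.7
```

Emit:
drive_tool(
  deltas=[
    [0,0,0.6,0,0,0,-1],
    [0,0,0,0,0,0,-1],
    [0,0,0,0,0,0,-1],
  ],
)

```text
time: 24.5
tool_pos: [0.4414, 0.2956, 0.1272]
eef_rot: [3.111, 0.436, 0.005]
ft_force: [-5.3, -3.1, 13.4]
width: 0.0252
grip_force: 62.2
```

```bash
cat > l6.py <<'E'
from h import *
p=manip.get_image("wrist"); C=cloud(p); z=C[...,2]; save(p,"end_w.png")
for c in ["wrist","scene","side"]:
    p=manip.get_image(c); C=cloud(p); z=C[...,2]
    m=(np.hypot(C[...,0]-.4374,C[...,1]-.2937)<.022)&(z>.025)&(z<.2)
    X=C[m]; 
    for a,b in [(.025,.05),(.05,.088)]:
        Y=X[(X[:,2]>a)&(X[:,2]<b)]
        if len(Y)>8: # fit circle centre with R=16
            from scipy.optimize import least_squares
            f=least_squares(lambda q:np.hypot(Y[:,0]-q[0],Y[:,1]-q[1])-.016,[.4374,.2937],loss="soft_l1",f_scale=.001); print(c,a,len(Y),f.x)
    print("  max z",np.percentile(X[:,2],98))
    for t in ["glue","maul","tin"]:
        for d in manip.trace(p,t)[:1]: print("  ",t,round(d["score"],2),np.nanmedian(C[d["pixels"]],0))
E
python3 l6.py
```

```text
wrist 0.025 310 [0.4379 0.2943]
wrist 0.05 517 [0.438  0.2944]
  max z 0.18165534699738037
   glue 0.78 [0.3845 0.0186 0.0084]
   maul 0.21 [0.4541 0.3062 0.0202]
   tin 0.97 [0.4916 0.1083 0.0246]
scene 0.025 57 [0.4377 0.2973]
scene 0.05 99 [0.4382 0.298 ]
  max z 0.1963951464233024
   glue 0.56 [ 0.4106 -0.001   0.0757]
   maul 0.7 [ 0.5188 -0.0916  0.0743]
   tin 0.93 [0.5182 0.0798 0.0441]
side 0.025 52 [0.4377 0.2956]
side 0.05 86 [0.4372 0.2956]
  max z 0.19658615553170466
   glue 0.62 [ 0.3911 -0.0219  0.0839]
   maul 0.95 [ 0.4994 -0.1107  0.0769]
   tin 0.57 [0.4952 0.0605 0.0478]
```

Emit:
drive_tool(
  deltas=[
    [0,0,-0.8,0,0,0,-1],
    [0,0,0,0,0,0,0],
    [0,0,0,0,0,0,1],
    [0,0,0,0,0,0,1],
    [0,0,0,0,0,0,1],
    [0,0,0,0,0,0,1],
    [0,0,0,0,0,0,1],
    [0,0,0,0,0,0,1],
  ],
)

```text
time: 26.15
tool_pos: [0.4408, 0.2953, 0.1262]
eef_rot: [3.111, 0.436, 0.003]
ft_force: [0.1, -0.4, 1.1]
width: 0.0856
grip_force: 0.0
```

Emit:
drive_tool(
  deltas=[
    [0,0,-10,0,0,0,1],
    [0,0,-15,0,0,0,1],
    [0,0,-20,0,0,0,1],
    [0,0,-25,0,0,0,1],
    [0,0,-30,0,0,0,1],
    [0,0,-20,0,0,0,1],
    [0,0,0,0,0,0,1],
    [0,0,0,0,0,0,1],
  ],
)

```text
time: 27.15
tool_pos: [0.4402, 0.2951, 0.2451]
eef_rot: [3.11, 0.436, 0.001]
ft_force: [0.3, -0.5, -0.0]
width: 0.0852
grip_force: 0.0
```

```bash
python3 l6.py
```

```text
wrist 0.025 98 [0.438  0.2942]
wrist 0.05 103 [0.438  0.2942]
  max z 0.1813332771988251
   glue 0.67 [0.3976 0.0149 0.0712]
   tin 0.74 [0.4993 0.0898 0.0497]
scene 0.025 60 [0.4387 0.297 ]
scene 0.05 99 [0.4381 0.2977]
  max z 0.18179733293694236
   glue 0.72 [ 0.4108 -0.0018  0.0733]
   maul 0.95 [ 0.5178 -0.0923  0.0731]
   tin 0.83 [0.5188 0.0797 0.0448]
side 0.025 57 [0.4371 0.2963]
side 0.05 85 [0.4374 0.2959]
  max z 0.18300704398911763
   glue 0.92 [ 0.3908 -0.0218  0.0829]
   maul 0.71 [ 0.4995 -0.1113  0.0774]
   tin 0.62 [0.4953 0.0601 0.0467]
```

View pics/end_w.png

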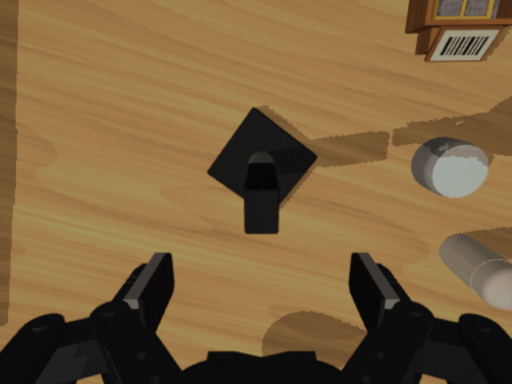

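The reader stands upright and released on the dock at (262,180), its top at 0.181 m where fully home is 0.180. The tin and glue are undisturbed.

```bash
python3 -c "
from plant import manip
print(manip.finish_job())"
```

```text
the job is handed in; nothing more can be done
None
```

I handed the job in at about 27 s: both labels were read (ring tray, then buckle tray), and the reader is fully home on the spigot and released. The glue bottle, maul and tin are where they started. The system returned no verdict.

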